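# Show which bottle in the reagent cooler

## Robot

A 6-joint arm with a two-finger parallel gripper is mounted at the origin on a cart in front of the work surface, level with it; the furniture and walls round the work are solid. World frame = base frame: x ahead of the robot, y to its left, z up, the work surface at z = 0. Lengths are in m, angles in rad, forces in N, time in s.
With the tool pointing down it reaches from about 0.275 to 0.825 m from the base axis. Payload 4.9 kg.
Tool frame: the origin (TCP) lies midway between the tips of the shut fingers; the grasp point (between the pads) lies manip.pinch_z behind it (manip.pinch_z is the distance from the TCP to the grasp point, in m); z points along the fingers, y is the line along which they close (so a half turn about z gives the same grasp; the last joint's range is limited). The gripper opens to 85 mm and grips with 20 to 120 N. Pads are 22 mm wide; open, the fingers measure 114 mm over their backs; the gripper's body (76 mm by 85 mm) begins 54 mm behind the grasp point. The pads swing forward as they close: fully open they stand 13 mm farther back than shut.
Start: joints at [1.152, 0.326, -0.193, 1.052, 0, 1.437], TCP at [0.155, 0.528, 0.231] pointing down, gripper open.
Joint ranges: [-2.65, 2.65], [-0.97, 1.79], [-1.3, 1.35], [-1.93, 2.1], [-1.47, 1.37], [-3.14, 3.14]. Speed limits (rad/s): [2.57, 2.57, 3.14, 3.14, 3.14, 3.14].

## Interface

Orientations are given as [roll, pitch, yaw] about the fixed x, y, z axes, in that order (R = Rz(yaw) Ry(pitch) Rx(roll)).
In Python, from workcell import manip gives the robot as it stands.
- The arm moves only by the tool arm_command, never from a script. Its argument "moves" is text: rows parted by semicolons, each of 7 numbers parted by spaces: the turn, a rotation vector about the tool's x, y, z in rad, then the shift along the tool's x, y, z in mm, then the opening in per cent of the stroke, from 0 (shut) to 100 (fully open). A call has exactly 5 rows; each row is the pose to reach, as a shift and turn from the pose commanded when the call began, along the tool's axes at that moment; what a row does not reach only later rows make up. A row lasts 1/12 s, in which the tool goes at most 41.7 mm and 7.16 degrees, less where a joint would pass 70% of its speed; a pose out of reach is approached as far as the arm can. A call with a gripper value outside its range is refused whole. The fingers move at their own pace and stop on an object; "squeeze" is the grip in N (left out, the last holds). Time passes only in rows, so rows that repeat a pose let the fingers close, or fill a call up. It gives the time, the measured TCP pose, the force, the opening and the grip force at its end, in the units of the state.
- manip.get_state(): the state, without advancing time (a new reading comes with each control period).
- manip.camera(name): name is "side" or "top"; returns the picture (420x560x3 uint8, blue, green, red); there is no depth.
- manip.camera_model(name): a dict with "camera_matrix" (3x3 intrinsics, pixels), "extrinsics" (4x4, takes a point from world to camera coordinates). Camera axes: x right, y down, z forward; pixel columns grow to the right and rows downward; lengths in m; the calibration is good to about 2 mm. A picture is of the moment at which its call begins. camera_model takes no time and is no camera call.
- manip.sign_off(): hands the job in; it is judged then, once.
The state is a dict: "t": time; "joint_pos": joint angles; "qd": joint speeds; "effort": joint torques, N m; "eef_pos": TCP position; "tcp_rot": TCP orientation; "wrist_force": force on the tool from outside, world axes, zero at the start; "ft_torque": the same for the moment, N m; "finger_gap": opening from 0.0 (shut) to 1.0 (fully open); "gripper_force": force on a finger pad.
Only numpy, scipy, OpenCV 4.12 (cv2) and the standard library are available. Lean on these libraries where they do the work, as an engineer would, in place of code of your own. Each camera call takes 0.05 s, during which the arm holds its last target. There are 200 camera calls.

## Task

A colleague needs to know which bottle in the reagent cooler is the stock solution, and the reagents must not stay in the light. With a fingertip in its recessed pull, slide the cooler's dark cover fully open, then point down at the one large bottle standing among the small ones: hold the fingertips still just above the middle of its cap, one to three centimetres clear of it, for a good two seconds, pointing at no other bottle and touching none of them. Then slide the cover fully shut again and move clear; grip and lift nothing, and leave the things round the cooler where they are.

Things in the scene. Friction and masses are not known exactly. Their poses are not given: they have to be found in the camera images.
- cooler: White bench-top reagent cooler, a fixed box 147 mm (its x) by 285 mm (its y) by 135 mm high; origin at the centre of its underside, z up. Its front panel with display and keys faces its -x. Bottle bay in its +y half; the machine half (-y) has its top at z = 118 mm and the open cover parks over it. Two rails along the long edges end at z = 135 mm.
- bay (a point): Centre of the floor of the open-topped bottle bay, 10 mm above the bench, axes as the cooler's. The bay is 131 x 131 mm inside, its walls end 125 mm above the bench; a 30 mm high grid divides its floor into four pockets, centres at x = +-33.5, y = +-33.5 mm from here. One bottle stands in each; which is where varies.
- cover (a joint): Position of the dark sliding cover (135 x 141 mm plate, top face at z = 130 mm of the cooler) in m: 0 = fully shut over the bay, grows as it slides toward the cooler's -y, 0.136 = fully open at the end stop. It runs with about 2 N friction and stays where it is left. It starts shut or up to 15 mm ajar.
- pull (a point): Centre of the mouth of the grey recessed finger pull in the middle of the cover, 137 mm above the bench, moving with the cover, axes as the cooler's. The recess is open upward, 60 mm (x) by 50 mm (y) inside, 15 mm deep; its 4 mm walls stand 7 mm proud of the cover. A fingertip pushing its -y wall opens the cover, pushing its +y wall shuts it.
- large_bottle_cap (a point): Centre of the top of the cap of the large bottle: brown, 58 mm diameter, 106 mm high, with a black cap 39 mm across; it stands upright and loose in one of the four pockets, the cap's top 116 mm above the bench (10 mm under the cover's plate).
- large_bottle: That large bottle itself; origin at the centre of its underside, z up.
- small_bottle_1_cap (a point): Centre of the top of the cap of a small bottle: white, 42 mm diameter, 77 mm high, cap 29 mm across, standing upright and loose in a pocket, the cap's top 87 mm above the bench.
- small_bottle_1: That small bottle itself; origin at the centre of its underside, z up.
- small_bottle_2_cap (a point): The same for the second small bottle, equal to the first.
- small_bottle_2: That small bottle itself; origin at the centre of its underside, z up.
- small_bottle_3_cap (a point): The same for the third small bottle, equal to the first.
- small_bottle_3: That small bottle itself; origin at the centre of its underside, z up.
- tube_rack: Bystander: white rack of capped tubes, 96 x 256 x 72 mm, standing fixed on the bench to the right of the cooler, its long side pointing away from the robot; origin at the centre of its underside.
- pen: Bystander: pen, 145 mm long, 9 mm high, lying loose on the bench between cooler and rack; origin under its middle.
- vial: Bystander: small vial, 15 mm diameter, 45 mm high, standing loose on the bench to the left of the cooler; origin at the centre of its foot.

How it is judged:
On the way, in this order (a step that is already met when the one before it is completed fails the run):
1. the cover is slid fully open (value of joint cover above 0.125 m), for 0.2 s.
2. the fingertips dwell just above the large bottle's cap for two seconds, with the cover fully open (horizontal distance between the grasp point and large_bottle_cap below 0.02 m and z of the grasp point in the frame of large_bottle_cap between 0.02 and 0.06 m and value of joint cover above 0.125 m), for 1.8 s.
At the end, for the whole second after the job is handed in: The cover is shut again to within 4 mm, every bottle's cap is within 6 mm of where it was, and the fingertips have before that dwelt for two seconds within 20 mm sideways of the middle of the large bottle's cap and up to 40 mm above it, while the cover was fully open (within 11 mm of its stop) (value of joint cover below 0.004 m and distance of each of large_bottle_cap, small_bottle_1_cap, small_bottle_2_cap, small_bottle_3_cap from where it was at the start of the episode below 0.006 m); the robot touches nothing.
It fails at once if a bottle is touched (contact force between any of the arm, the fingers and large_bottle above 0.3 N or contact force between any of the arm, the fingers and small_bottle_1 above 0.3 N or contact force between any of the arm, the fingers and small_bottle_2 above 0.3 N or contact force between any of the arm, the fingers and small_bottle_3 above 0.3 N).
It fails at once if a small bottle is pointed at: fingertips within about 25 mm above its cap and 20 mm of its middle, with the cover open (value of joint cover above 0.1 m and ((horizontal distance between the grasp point and small_bottle_1_cap below 0.02 m and z of the grasp point in the frame of small_bottle_1_cap below 0.045 m) or (horizontal distance between the grasp point and small_bottle_2_cap below 0.02 m and z of the grasp point in the frame of small_bottle_2_cap below 0.045 m) or (horizontal distance between the grasp point and small_bottle_3_cap below 0.02 m and z of the grasp point in the frame of small_bottle_3_cap below 0.045 m))).
It fails at once if a thing beside the cooler is disturbed (moved more than 20 mm) (distance of any of pen, vial from where it was at the start of the episode above 0.02 m).
It also fails if it takes over 54 s, if anything falls off the work surface, if the arm or the gripper's body presses on something with over 40 N, if the wrist force passes 120 N, or if a joint passes its speed limit or range.

## Working session

There is one attempt and no reset: what is moved stays moved. The work goes in short steps, Python scripts to look and compute and a tool call to move; the robot and the scene stay as the last step left them, time stands still between calls to the robot, and variables do not carry over. Pictures are saved under pics/ and viewed, at most 10 in all, crops included, and the job is handed in when it is done.

Besides the shell and the picture viewer there is one more tool, called after "Request:" in YAML: its name, and indented under it one key for each argument. arm_command: Moves the arm, as the interface text tells. Its arguments: {"type":"object","properties":{"moves":{"type":"string"},"squeeze":{"type":"number"}},"required":["moves"]}

```bash
mkdir -p pics
python3 - <<'E'
from workcell import manip
import cv2,numpy as np
s=manip.get_state();print(s['t'],s['eef_pos'],s['tcp_rot'],s['finger_gap'],manip.pinch_z)
for n in('top','side'):
    cv2.imwrite(f'pics/{n}0.png',manip.camera(n));m=manip.camera_model(n);print(np.round(m['camera_matrix'],1),np.round(m['extrinsics'],3))
E
```

```text
0.0 [0.15428489 0.52729113 0.23049515] [-3.13985248e+00 -2.23871145e-04  2.85677869e+00] 0.9995714847968677 0.0187
[[501.5   0.  283.5]
 [  0.  501.5 211. ]
 [  0.    0.    1. ]] [[ 0.015 -1.    -0.011 -0.037]
 [-0.99  -0.013 -0.14   0.518]
 [ 0.14   0.013 -0.99   1.525]
 [ 0.     0.     0.     1.   ]]
[[405.1   0.  285.9]
 [  0.  405.1 205. ]
 [  0.    0.    1. ]] [[-0.634  0.773 -0.023  0.339]
 [ 0.472  0.363 -0.803 -0.121]
 [-0.613 -0.52  -0.595  1.323]
 [ 0.     0.     0.     1.   ]]
```

View pics/top0.png

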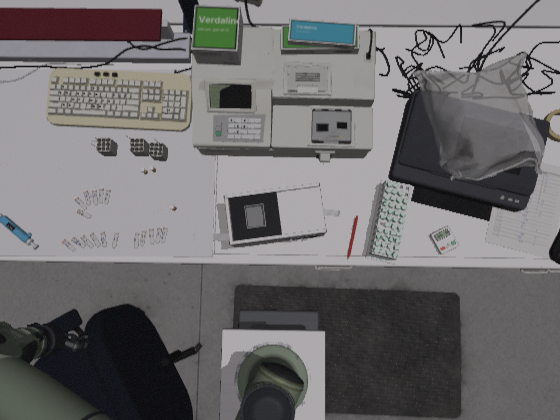

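View pics/side0.png

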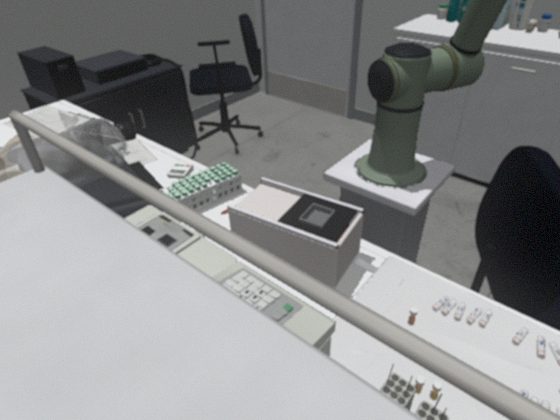

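The top view shows the cooler at about (275,213) with a slight tilt. The dark cover is on the left half, spanning roughly (229–281, 190–240), and the grey pull is at (256,217). The pen is at (352,236), the rack at (390,220) and the vial near (174,208). The side view shows the cover and pull at (318,215), with a clear path above the cooler.

```bash
cat > h.py <<'E'
import cv2,numpy as np
from workcell import manip
def ray(n,uv,z):
    m=manip.camera_model(n);K=np.array(m['camera_matrix']);T=np.array(m['extrinsics']);R=T[:3,:3]
    c=-R.T@T[:3,3];d=(R.T@np.linalg.inv(K)@np.c_[np.reshape(uv,(-1,2)),np.ones(len(np.reshape(uv,(-1,2))))].T).T
    return c+d*((z-c[2])/d[:,2])[:,None]
def big(mask):
    cs,_=cv2.findContours(mask.astype(np.uint8),cv2.RETR_EXTERNAL,cv2.CHAIN_APPROX_NONE);return max(cs,key=cv2.contourArea)
E
python3 - <<'E'
from h import *
im=cv2.imread('pics/top0.png');g=im.max(2)
cr=im[175:260,205:345];cv2.imwrite('pics/c0.png',cv2.resize(cr,None,fx=5,fy=5,interpolation=cv2.INTER_CUBIC))
mk=np.zeros(g.shape,bool);mk[180:250,215:300]=True
c=big((g<60)&mk);P=ray('top',c[:,0].astype(float),.130)[:,:2].astype(np.float32)
r=cv2.minAreaRect(P);print('cover',r,cv2.boundingRect(c))
fill=cv2.drawContours(np.zeros_like(g),[c],-1,1,-1)
p=big((g>=60)&(fill>0)&(cv2.erode(fill,np.ones((7,7)))>0));Q=ray('top',p[:,0].astype(float),.137)[:,:2].astype(np.float32)
print('pull',cv2.minAreaRect(Q),cv2.boundingRect(p))
E
```

```text
cover ((0.49037861824035645, 0.053741443902254105), (0.12539710104465485, 0.14019592106342316), 8.29770565032959) (229, 192, 52, 48)
pull ((0.4897863268852234, 0.0529743954539299), (0.06953690201044083, 0.056984659284353256), 8.199803352355957) (244, 203, 22, 26)
```

View pics/c0.png

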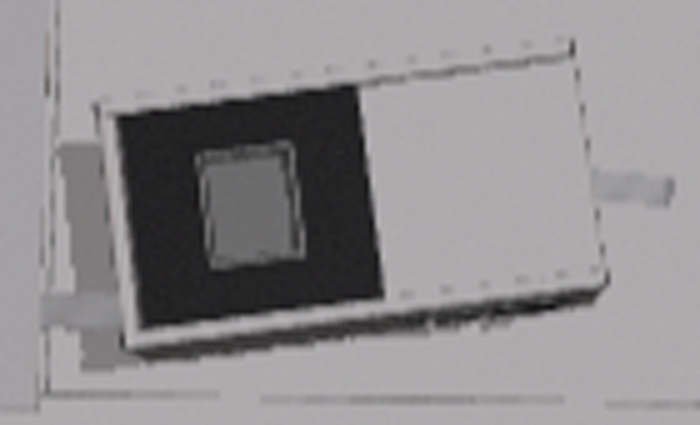

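The cover rectangle and the pull (70 × 57 mm, against 68 × 58 given) agree on yaw ≈ 8.25°. The pull centre is near (0.490, 0.053), so I'm moving there with the fingers shut.

Request:
arm_command:
  moves: "0 0 -0.1 -31 -25 0 0;0 0 -0.2 -62 -50 0 0;0 0 -0.3 -94 -74 0 0;0 0 -0.4 -125 -99 0 0;0 0 -0.428 -157 -124 0 0"

```text
t: 0.52
eef_pos: [0.2706, 0.3631, 0.2309]
tcp_rot: [-3.141, -0.0, -2.994]
wrist_force: [0.7, 0.2, 0.3]
finger_gap: 0.3
gripper_force: 0.0
```

```bash
cat >> h.py <<'E'
from scipy.spatial.transform import Rotation as Ro
YAW=np.radians(8.25)
def to(p,yaw=YAW+np.pi):
    s=manip.get_state();R=Ro.from_euler('xyz',s['tcp_rot']);Rt=Ro.from_euler('xyz',[np.pi,0,yaw])
    print('t',s['t'],'pos',np.round(s['eef_pos'],4),'F',np.round(s['wrist_force'],1),'gap',round(s['finger_gap'],2),'turn',np.round((R.inv()*Rt).as_rotvec(),3),'shift mm',np.round(R.inv().apply(np.array(p)-s['eef_pos'])*1000,1))
E
python3 -c "
from h import *
to([.490,.0535,.19])"
```

```text
t 0.5167 pos [0.2706 0.3631 0.2309] F [0.7 0.2 0.3] gap 0.3 turn [-0.    -0.     0.004] shift mm [-171.3 -338.5   41. ]
```

Request:
arm_command:
  moves: "0 0 0 -18 -36 0 0;0 0 0 -36 -72 0 0;0 0 0 -54 -108 0 0;0 0 0 -72 -144 0 0;0 0 0 -90 -180 0 0"

```text
t: 0.93
eef_pos: [0.3856, 0.1976, 0.2312]
tcp_rot: [3.142, -0.0, -2.998]
wrist_force: [0.7, 0.8, 0.0]
finger_gap: 0.001
gripper_force: 0.0
```

Request:
arm_command:
  moves: "0 0 0 -18 -34 8 0;0 0 0 -36 -68 16 0;0 0 0 -54 -102 24 0;0 0 0 -72 -136 32 0;0 0 0 -81 -158 41 0"

```text
t: 1.35
eef_pos: [0.4901, 0.0516, 0.1899]
tcp_rot: [-3.141, 0.001, -3.001]
wrist_force: [1.3, 0.4, 0.4]
finger_gap: -0.003
gripper_force: 0.0
```

```bash
python3 -c "
from h import *
to([.490,.0535,.128])
cv2.imwrite('pics/t1.png',np.vstack([cv2.resize(manip.camera('top')[150:260,200:360],(640,440))]))
cv2.imwrite('pics/s1.png',cv2.resize(manip.camera('side')[150:300,220:420],(800,600)))
to([.490,.0535,.128])"
```

```text
t 1.35 pos [0.4901 0.0516 0.1899] F [1.3 0.4 0.4] gap -0.0 turn [-0.001  0.001 -0.003] shift mm [-0.1  1.9 61.9]
t 1.45 pos [0.4888 0.0516 0.1886] F [ 0.1  0.2 -1. ] gap 0.0 turn [-0.001 -0.002 -0.006] shift mm [-1.5  1.8 60.6]
```

View pics/s1.png

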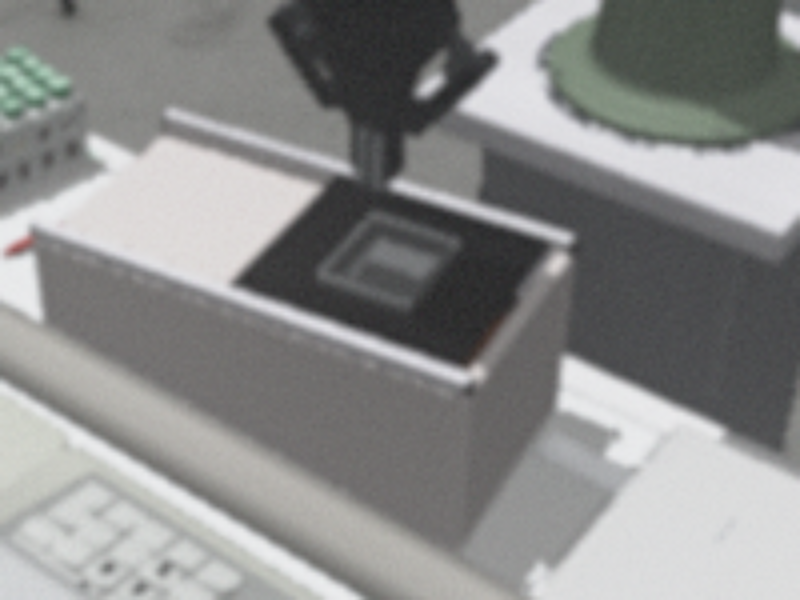

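Side view: the shut fingertips are at crop (370,190). The pull's rim corners are at (318,275), (375,213), (462,240) and (412,308). I'll cross-check the tip and the rim numerically.

```bash
python3 -c "
from h import *
C=np.array([[318,275],[375,213],[462,240],[412,308.]])/4+[220,150]
print('rim side',ray('side',C,.137).mean(0),ray('side',C,.137))
print('tip side',ray('side',[[312.5,197.5]],.1886))
print('cover +y edge / box corners', ray('side',np.array([[578,238],[472,384],[168,110],[33,230.]])/4+[220,150],.135))
print('rail top view',ray('top',np.array([[95,102],[574,42],[128,345],[607,280.]])/5+[205,175],.135))
"
```

```text
rim side [0.48858597 0.05973803 0.137     ] [[0.5260676  0.0363245  0.137     ]
 [0.45986641 0.02703211 0.137     ]
 [0.4507234  0.08157225 0.137     ]
 [0.51768648 0.09402325 0.137     ]]
tip side [[0.50184147 0.05327643 0.1886    ]]
cover +y edge / box corners [[ 0.40668254  0.13138935  0.135     ]
 [ 0.54672127  0.15189957  0.135     ]
 [ 0.44820973 -0.146278    0.135     ]
 [ 0.59213054 -0.1222307   0.135     ]]
rail top view [[ 0.54843195  0.14450905  0.135     ]
 [ 0.58772933 -0.13596644  0.135     ]
 [ 0.40616484  0.12094634  0.135     ]
 [ 0.44764217 -0.15568224  0.135     ]]
```

Request:
arm_command:
  moves: "0 0 0 -1 2 12 0;0 0 0 -1 5 26 0;0 0 0 -1 5 40 0;0 0 0 -1 5 52 0;0 0 0 -1 5 60 0"

```text
t: 1.87
eef_pos: [0.4867, 0.0606, 0.1292]
tcp_rot: [3.141, -0.002, -2.997]
wrist_force: [-0.5, 0.2, 0.8]
finger_gap: 0.001
gripper_force: 0.0
```

```bash
python3 -c "
from h import *
to([.489,.057,.128])"
```

```text
t 1.8667 pos [0.4867 0.0606 0.1292] F [-0.5  0.2  0.8] gap 0.0 turn [ 0.001 -0.002  0.   ] shift mm [-1.7 -3.9  1.2]
```

Request:
arm_command:
  moves: "0 0 0 0 -8 0 0;0 0 0 0 -20 0 0;0 0 0 0 -34 0 0;0 0 0 0 -48 0 0;0 0 0 0 -62 0 0"

```text
t: 2.28
eef_pos: [0.4971, -0.0021, 0.1309]
tcp_rot: [3.14, 0.001, -2.998]
wrist_force: [-0.2, 1.5, -2.0]
finger_gap: -0.001
gripper_force: 1.4
```

Request:
arm_command:
  moves: "0 0 0 0 -14 0 0;0 0 0 0 -28 0 0;0 0 0 0 -40 0 0;0 0 0 0 -50 0 0;0 0 0 0 -58 0 0"

```text
t: 2.7
eef_pos: [0.5056, -0.0603, 0.1309]
tcp_rot: [-3.142, 0.001, -2.999]
wrist_force: [-1.3, 1.9, 1.4]
finger_gap: 0.001
gripper_force: 1.2
```

```bash
python3 -c "
from h import *
to([.489,.057,.128])"
```

```text
t 2.7 pos [ 0.5056 -0.0603  0.1309] F [-1.3  1.9  1.4] gap 0.0 turn [-0.     0.001 -0.002] shift mm [ -0.2 118.5   2.9]
```

Request:
arm_command:
  moves: "0 0 0 0 -4 2 0;0 0 0 0 -8 2 0;0 0 0 0 -11 2 0;0 0 0 0 -14 2 0;0 0 0 0 -16 2 0"

```text
t: 3.12
eef_pos: [0.5082, -0.0761, 0.1303]
tcp_rot: [-3.139, 0.002, -2.999]
wrist_force: [-4.3, 0.7, 13.4]
finger_gap: -0.006
gripper_force: 8.5
```

Request:
arm_command:
  moves: "0 0 0 0 -2 0 0;0 0 0 0 -4 0 0;0 0 0 0 -6 0 0;0 0 0 0 -8 0 0;0 0 0 0 -9 0 0"

```text
t: 3.53
eef_pos: [0.5095, -0.0849, 0.1303]
tcp_rot: [-3.139, 0.002, -2.999]
wrist_force: [-3.9, 0.8, 13.6]
finger_gap: -0.002
gripper_force: 8.4
```

The tip is touching the recess floor (13 N), so I'm raising it 3 mm and continuing to the stop.

Request:
arm_command:
  moves: "0 0 0 0 0 -3 0;0 0 0 0 -3 -3 0;0 0 0 0 -6 -3 0;0 0 0 0 -9 -3 0;0 0 0 0 -12 -3 0"

```text
t: 3.95
eef_pos: [0.51, -0.0892, 0.1315]
tcp_rot: [3.126, 0.003, -2.995]
wrist_force: [-2.7, 27.1, 14.8]
finger_gap: -0.001
gripper_force: 13.9
```

Run:
```python
from h import *
to([.489,.057,.132])
im=manip.camera('top')
cv2.imwrite('pics/t2.png',im)
cv2.imwrite('pics/c2.png',cv2.resize(im[165:260,205:345],None,fx=5,fy=5,interpolation=cv2.INTER_CUBIC))
```

```text
t 3.95 pos [ 0.51   -0.0892  0.1315] F [-2.7 27.1 14.8] gap -0.0 turn [0.016 0.003 0.002] shift mm [ -0.6 147.7   1.9]
```

View pics/c2.png

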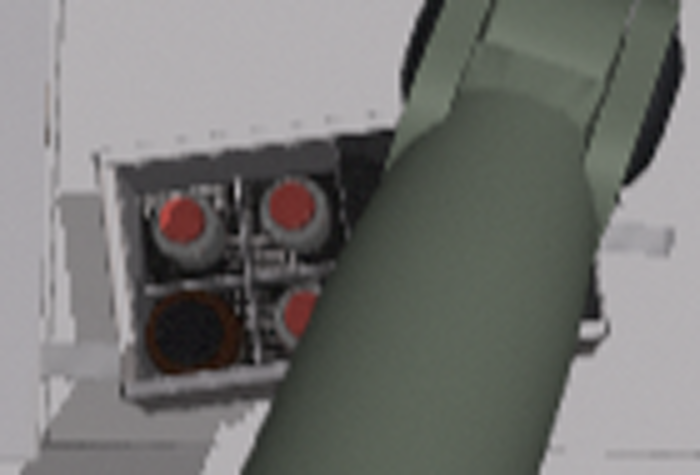

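The cover is at its stop (27 N). The large bottle, with the black cap and brown ring, is at crop (193,330), in the (-x, +y) pocket. The three red-capped small ones fill the rest. Now I'm backing off and lifting.

Request:
arm_command:
  moves: "0 0 0 0 6 -2 0;0 0 0 0 13 -5 0;0 0 0 0 15 -18 0;0 0 0 0 15 -36 0;0 0 0 0 15 -55 0"

```text
t: 4.42
eef_pos: [0.5078, -0.0811, 0.1862]
tcp_rot: [-3.141, -0.002, -2.998]
wrist_force: [0.7, 0.0, 0.9]
finger_gap: 0.004
gripper_force: 0.0
```

Run:
```python
from h import *
im=cv2.imread('pics/t2.png');g=im.max(2);mk=np.zeros(g.shape,bool);mk[223:240,234:254]=True
c=big((g<50)&mk);(u,v),r=cv2.minEnclosingCircle(c);print(u,v,r)
M=cv2.moments(c);p=ray('top',[[M['m10']/M['m00'],M['m01']/M['m00']]],.116)[0];print('top cap',p, 'diam',2*r*ray('top',[[244,231],[245,231]],.116)[:,1].ptp() if 0 else 2*r*1.4/501.5)
b=im.astype(int);
s=manip.camera('side');cv2.imwrite('pics/s2.png',s)
cv2.imwrite('pics/cs2.png',cv2.resize(s[150:300,220:420],(800,600)))
a=YAW;R=np.array([[np.cos(a),-np.sin(a)],[np.sin(a),np.cos(a)]])
for cc in([.4975,-.0065],[.498,-.0015],[.498,.0037]):print('nominal',np.array(cc)+R@[-.0335,.069+.0335])
to([*p[:2],.20])
```

```text
244.0 230.0 11.401854515075684
top cap [0.4471031  0.08599723 0.116     ] diam 0.06365940706323411
nominal [0.44963868 0.09013226]
nominal [0.45013868 0.09513226]
nominal [0.45013868 0.10033226]
t 4.4667 pos [ 0.5102 -0.0818  0.1903] F [ 1.4 -0.5  1.8] gap 0.0 turn [-0.003  0.004 -0.001] shift mm [ 38.5 175.1 -10.4]
```

View pics/cs2.png

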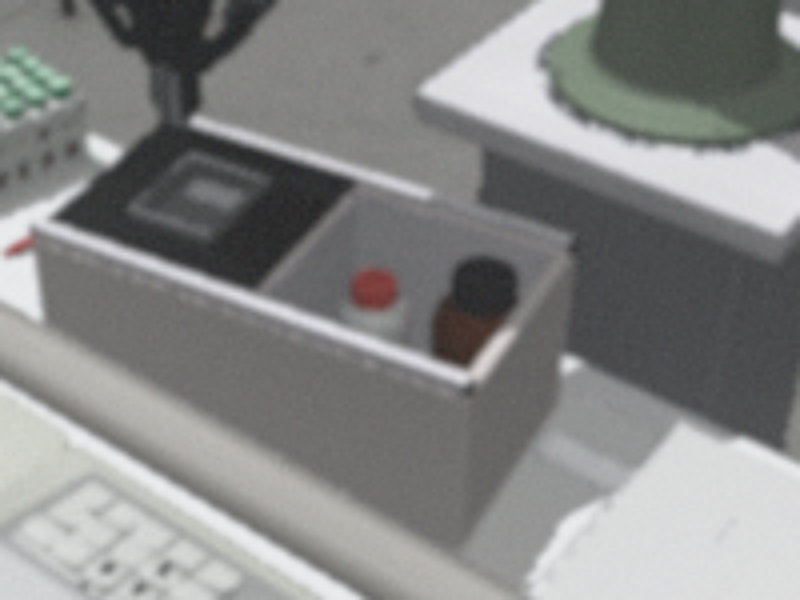

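The side view shows the cover fully parked on the machine half. The black cap's top ellipse is centred at about crop (486,273) and the small bottle's red cap is at (374,283). I'll triangulate the cap from the two views.

Run:
```python
from h import *
print(ray('top',[[243.6-.4,231-.4]],.116),ray('side',np.array([[486,273.]])/4+[219.6,149.6],.116),ray('side',np.array([[486,273-7.]])/4+[219.6,149.6],.116))
def L(n,uv): a=ray(n,[uv],0)[0];b=ray(n,[uv],.3)[0];return a,(b-a)/np.linalg.norm(b-a)
a,d=L('top',[243.2,230.6]);b,e=L('side',[341.1,217.8])
k=np.linalg.lstsq(np.c_[d,-e],b-a,rcond=None)[0];print('closest',a+d*k[0],b+e*k[1])
to([.448,.090,.20])
```

```text
[[0.44747904 0.08726119 0.116     ]] [[0.44412483 0.09381468 0.116     ]] [[0.43864131 0.09023937 0.116     ]]
closest [0.44752557 0.08730412 0.11553908] [0.44367395 0.09353909 0.11573109]
t 4.4667 pos [ 0.5102 -0.0818  0.1903] F [ 1.4 -0.5  1.8] gap 0.0 turn [-0.003  0.004 -0.001] shift mm [ 37.  178.9 -10.4]
```

The two views meet at height 0.1156 m against 0.116 m given. Target: (0.447, 0.091).

Request:
arm_command:
  moves: "0 0 0 8 36 0 0;0 0 0 16 72 0 0;0 0 0 24 108 0 0;0 0 0 31 144 0 0;0 0 0 38 178 0 0"

```text
t: 4.88
eef_pos: [0.4448, 0.0908, 0.1863]
tcp_rot: [-3.14, 0.001, -2.999]
wrist_force: [-0.5, 0.3, 0.6]
finger_gap: -0.0
gripper_force: 0.0
```

Request:
arm_command:
  moves: "0 0 0 0 2 5 0;0 0 0 0 2 15 0;0 0 0 0 2 30 0;0 0 0 0 2 42 0;0 0 0 0 2 50 0"

```text
t: 5.3
eef_pos: [0.445, 0.0912, 0.1351]
tcp_rot: [-3.14, -0.001, -2.999]
wrist_force: [-0.0, -0.5, 0.2]
finger_gap: 0.003
gripper_force: 0.0
```

Run:
```python
from h import *
to([.447,.091,.137])
s=manip.camera('side');cv2.imwrite('pics/cs3.png',cv2.resize(s[150:300,220:420],(800,600)))
```

```text
t 5.3 pos [0.445  0.0912 0.1351] F [-0.  -0.5  0.2] gap 0.0 turn [-0.001 -0.001 -0.001] shift mm [-2.  -0.5 -1.9]
```

View pics/cs3.png

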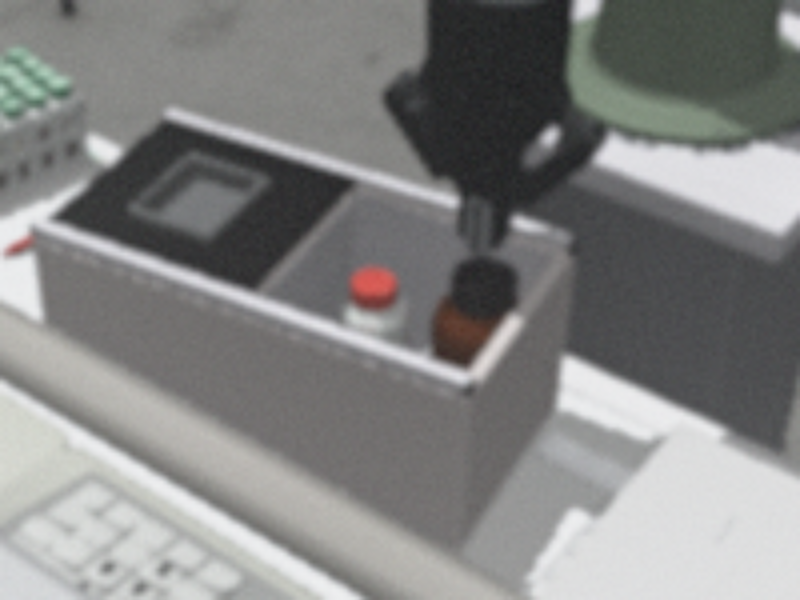

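The fingertips at (480,250) sit just above the black cap centred at (486,273), about 2 cm clear. Holding still for about 2.5 s.

Request:
arm_command:
  moves: "0 0 0 0 0 0 0;0 0 0 0 0 0 0;0 0 0 0 0 0 0;0 0 0 0 0 0 0;0 0 0 0 0 0 0"

```text
t: 5.77
eef_pos: [0.4456, 0.0918, 0.1368]
tcp_rot: [-3.141, 0.001, -2.999]
wrist_force: [-0.5, 0.6, 0.4]
finger_gap: -0.0
gripper_force: 0.0
```

Request:
arm_command:
  moves: "0 0 0 0 0 0 0;0 0 0 0 0 0 0;0 0 0 0 0 0 0;0 0 0 0 0 0 0;0 0 0 0 0 0 0"

```text
t: 6.18
eef_pos: [0.4451, 0.0919, 0.1363]
tcp_rot: [3.142, 0.0, -2.998]
wrist_force: [-0.2, 0.0, 0.6]
finger_gap: 0.002
gripper_force: 0.0
```

Request:
arm_command:
  moves: "0 0 0 0 0 0 0;0 0 0 0 0 0 0;0 0 0 0 0 0 0;0 0 0 0 0 0 0;0 0 0 0 0 0 0"

```text
t: 6.6
eef_pos: [0.4451, 0.0919, 0.1363]
tcp_rot: [3.142, 0.0, -2.998]
wrist_force: [1.3, 1.0, 0.2]
finger_gap: -0.002
gripper_force: 0.0
```

Request:
arm_command:
  moves: "0 0 0 0 0 0 0;0 0 0 0 0 0 0;0 0 0 0 0 0 0;0 0 0 0 0 0 0;0 0 0 0 0 0 0"

```text
t: 7.02
eef_pos: [0.4451, 0.0919, 0.1363]
tcp_rot: [-3.142, 0.0, -2.998]
wrist_force: [0.5, -0.4, 0.4]
finger_gap: -0.0
gripper_force: 0.0
```

Request:
arm_command:
  moves: "0 0 0 0 0 0 0;0 0 0 0 0 0 0;0 0 0 0 0 0 0;0 0 0 0 0 0 0;0 0 0 0 0 0 0"

```text
t: 7.43
eef_pos: [0.4451, 0.0919, 0.1363]
tcp_rot: [-3.142, 0.0, -2.998]
wrist_force: [0.9, 0.4, -0.1]
finger_gap: 0.005
gripper_force: 0.0
```

Request:
arm_command:
  moves: "0 0 0 0 0 0 0;0 0 0 0 0 0 0;0 0 0 0 0 0 0;0 0 0 0 0 0 0;0 0 0 0 0 0 0"

```text
t: 7.85
eef_pos: [0.4451, 0.0919, 0.1363]
tcp_rot: [3.142, -0.0, -2.998]
wrist_force: [0.7, -0.2, 0.1]
finger_gap: 0.001
gripper_force: 0.0
```

Request:
arm_command:
  moves: "0 0 0 0 0 -10 0;0 0 0 0 0 -25 0;0 0 0 0 0 -40 0;0 0 0 0 0 -50 0;0 0 0 0 0 -55 0"

```text
t: 8.27
eef_pos: [0.4459, 0.0919, 0.1926]
tcp_rot: [-3.141, 0.002, -2.998]
wrist_force: [-0.3, 0.8, -0.3]
finger_gap: -0.006
gripper_force: 0.0
```

Run:
```python
from h import *
C=np.array([[128,207],[187,152],[272,180],[210,242.]])/4+[219.6,149.6]
print(ray('side',C,.137).mean(0))
to([.509,-.076,.19])
```

```text
[ 0.50758343 -0.0686401   0.137     ]
t 8.2667 pos [0.4459 0.0919 0.1926] F [-0.3  0.8 -0.3] gap -0.01 turn [-0.     0.002 -0.001] shift mm [ -38.5 -175.2    2.8]
```

Request:
arm_command:
  moves: "0 0 0 -8 -36 0 0;0 0 0 -16 -72 0 0;0 0 0 -24 -108 0 0;0 0 0 -31 -144 0 0;0 0 0 -38 -175 0 0"

```text
t: 8.68
eef_pos: [0.508, -0.078, 0.191]
tcp_rot: [-3.141, -0.0, -2.999]
wrist_force: [1.1, 1.4, 0.8]
finger_gap: 0.004
gripper_force: 0.0
```

Request:
arm_command:
  moves: "0 0 0 0 0 8 0;0 0 0 0 0 22 0;0 0 0 0 0 38 0;0 0 0 0 0 50 0;0 0 0 0 0 59 0"

```text
t: 9.1
eef_pos: [0.5066, -0.0754, 0.1306]
tcp_rot: [3.141, -0.002, -2.999]
wrist_force: [-0.1, 0.8, -0.3]
finger_gap: 0.001
gripper_force: 0.0
```

Request:
arm_command:
  moves: "0 0 0 0 6 0 0;0 0 0 0 18 0 0;0 0 0 0 32 0 0;0 0 0 0 46 0 0;0 0 0 0 60 0 0"

```text
t: 9.52
eef_pos: [0.4993, -0.0158, 0.1331]
tcp_rot: [-3.139, 0.001, -2.998]
wrist_force: [0.7, -3.0, -2.0]
finger_gap: 0.001
gripper_force: 1.4
```

Request:
arm_command:
  moves: "0 0 0 0 14 0 0;0 0 0 0 28 0 0;0 0 0 0 42 0 0;0 0 0 0 54 0 0;0 0 0 0 64 0 0"

```text
t: 9.93
eef_pos: [0.49, 0.0481, 0.1331]
tcp_rot: [-3.141, 0.001, -2.997]
wrist_force: [0.1, -3.0, 2.4]
finger_gap: 0.001
gripper_force: 1.2
```

Request:
arm_command:
  moves: "0 0 0 0 4 0 0;0 0 0 0 8 0 0;0 0 0 0 12 0 0;0 0 0 0 15 0 0;0 0 0 0 18 0 0"

```text
t: 10.35
eef_pos: [0.4877, 0.0646, 0.1324]
tcp_rot: [-3.141, 0.001, -2.999]
wrist_force: [0.1, -1.9, 1.3]
finger_gap: 0.001
gripper_force: 1.0
```

Request:
arm_command:
  moves: "0 0 0 0 2 0 0;0 0 0 0 4 0 0;0 0 0 0 6 0 0;0 0 0 0 8 0 0;0 0 0 0 10 0 0"

```text
t: 10.77
eef_pos: [0.4862, 0.0746, 0.1324]
tcp_rot: [-3.142, 0.001, -2.999]
wrist_force: [1.2, -1.7, 1.0]
finger_gap: -0.003
gripper_force: 1.0
```

Request:
arm_command:
  moves: "0 0 0 0 2 0 0;0 0 0 0 4 0 0;0 0 0 0 6 0 0;0 0 0 0 7 0 0;0 0 0 0 8 0 0"

```text
t: 11.18
eef_pos: [0.4849, 0.0826, 0.1323]
tcp_rot: [-3.142, 0.0, -2.998]
wrist_force: [1.9, -0.9, 0.4]
finger_gap: -0.003
gripper_force: 0.9
```

Request:
arm_command:
  moves: "0 0 0 0 2 0 0;0 0 0 0 4 0 0;0 0 0 0 6 0 0;0 0 0 0 8 0 0;0 0 0 0 9 0 0"

```text
t: 11.6
eef_pos: [0.4848, 0.0834, 0.1324]
tcp_rot: [-3.121, -0.001, -3.003]
wrist_force: [4.0, -27.5, -0.5]
finger_gap: 0.002
gripper_force: 14.2
```

Stop reached (27 N). Backing off, lifting clear and checking.

Request:
arm_command:
  moves: "0 0 0 0 -9 0 0;0 0 0 0 -18 -2 0;0 0 0 0 -19 -18 0;0 0 0 0 -19 -40 0;0 0 0 0 -19 -65 0"

```text
t: 12.02
eef_pos: [0.4845, 0.0729, 0.1969]
tcp_rot: [3.139, -0.004, -2.999]
wrist_force: [-0.1, -0.1, -0.7]
finger_gap: -0.004
gripper_force: 0.0
```

Request:
arm_command:
  moves: "0 0 0 0 25 -15 0;0 0 0 0 55 -30 0;0 0 0 0 90 -30 0;0 0 0 0 125 -30 0;0 0 0 0 160 -30 0"

```text
t: 12.43
eef_pos: [0.4625, 0.2327, 0.2276]
tcp_rot: [3.14, -0.001, -2.999]
wrist_force: [1.3, 0.8, -0.3]
finger_gap: -0.004
gripper_force: 0.0
```

Request:
arm_command:
  moves: "0 0 0 0 10 0 0;0 0 0 0 10 0 0;0 0 0 0 10 0 0;0 0 0 0 10 0 0;0 0 0 0 10 0 0"

```text
t: 12.85
eef_pos: [0.4621, 0.2396, 0.2271]
tcp_rot: [-3.141, -0.001, -3.0]
wrist_force: [-0.5, 0.4, -0.5]
finger_gap: -0.001
gripper_force: 0.0
```

Run:
```python
from h import *
to([.489,.057,.132])
im=manip.camera('side')
cv2.imwrite('pics/c9.png',np.hstack([cv2.resize(im[150:300,220:420],(400,300)),cv2.resize(manip.camera('top')[150:270,185:345],(400,300))]))
```

```text
t 12.85 pos [0.4621 0.2396 0.2271] F [-0.5  0.4 -0.5] gap -0.0 turn [-0.    -0.001 -0.003] shift mm [  -1.  -184.6   95.2]
```

View pics/c9.png

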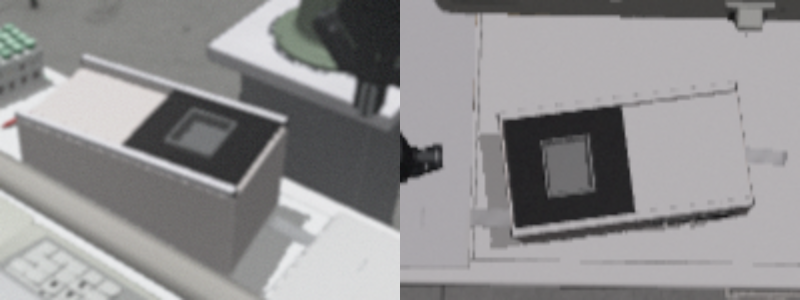

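The cover is shut up against its end with no gap visible in either view, and the arm is clear to the left.

```bash
python3 -c "
from workcell import manip
print(manip.sign_off())"
```

```text
the job is handed in; nothing more can be done
None
```

I slid the cover to its open stop, held the fingertips about 2 cm above the large bottle's cap (the pocket nearest the front panel, at the bay's outer end) for about 2.5 s, slid the cover back to its shut stop and moved clear. The job is handed in; no verdict came back.

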